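# Set the mood lamp on the mantel shelf to amber and switch it on

### The arm

A 6-joint arm with a two-finger parallel gripper is mounted at the origin on the work surface. World frame = base frame: x ahead of the robot, y to its left, z up, the work surface at z = 0. Lengths are in m, angles in rad, forces in N, time in s.
With the tool pointing down it reaches from about 0.275 to 0.975 m from the base axis. Payload 8.4 kg.
Tool frame: the origin (TCP) lies at the very end of the fingers, on their centre line; the grasp point (between the pads) lies 19 mm behind it; z points along the fingers, y is the direction in which the jaws open and shut (so a half turn about z gives the same grasp; the last joint's range is limited). The gripper opens to 92 mm and grips with 3 to 60 N. Pads are 20 mm wide; open, the fingers measure 128 mm over their backs; the gripper's body (75 mm by 189 mm) begins 69 mm behind the grasp point.
Start: joints at [1.186, 0.353, 1.633, -0, 1.155, -0.002], TCP at [0.233, 0.58, 0.215] pointing down, gripper open.
Joint ranges: [-2.63, 2.63], [-0.92, 2.1], [0.06, 2.66], [-1.3, 4.44], [0, 2.69], [-3.02, 3.02]. Speed limits (rad/s): [2.22, 2.22, 2.79, 3.14, 3.14, 3.14].

### API

Orientations are given as a rotation vector (axis times angle).
In Python, from workcell import arm, planner, telemetry, grab_frame, calibration, ticket, finder gives the robot as it stands. Calls block until the motion is done:
- arm.goto(position, orientation): joint-space move of the TCP to a pose.
- arm.move_l(position, rot=None, feed=0.15, threshold=None): straight line of the TCP; rot=None keeps the orientation; feed is the mean speed in m/s. With threshold (N) it stops when the force on the tool has changed by that much, and returns True; else False.
- arm.goto_joints(angles): joint-space move.
- arm.let_go() and arm.clamp(force=None): open the fingers fully, or close them until they stop; force is the grip in N (None keeps the last).
- arm.pause(seconds).
- planner.solve_ik(position, orientation): joint angles nearest the present ones, or None.
- telemetry.sense(): the state.
- grab_frame(name): name is "scene" or "top"; returns (picture, depth): 480x640x3 uint8, blue, green, red; 480x640 float32, m along the optical axis (not along the pixel's ray), 0 where there is no reading.
- calibration(name): a dict with "K" (3x3 intrinsics, pixels), "k1" (the pictures are not rectified: a ray, as slopes to the right and down, at radius r is drawn at 1 + k1 r^2 times it, then the intrinsics apply), "R" (3x3) and "t" (3): a world point X has camera coordinates R X + t. Camera axes: x right, y down, z forward; pixel columns grow to the right and rows downward; lengths in m; the calibration is good to about 2 mm. A picture is of the moment at which its call begins. calibration takes no time and is no camera call.
A pose or a line that the arm cannot do raises arm.Unreachable and nothing moves.
- ticket.job_done(): hands the job in, once; it reports no verdict.
Trained networks look in the newest picture that a camera, given by its name, has taken for a name from the list of things; names that differ only in an ending like _2 or _b are one class to them, and where a whole thing is asked for, a point or a joint stands for the part that bears it (a point fixed in the world has none). Each returns a list of dicts, best first, with "confidence" (0 to 1); they miss things now and then, are a little off and sometimes report something else, mostly with a low value. They report only what shows in the picture. A call takes as long as a camera call. They do not tell look-alikes from the thing itself.
- finder.trace(label, camera): "region" (480x640 bool, what is visible of it) and "box" ([left, top, width, height] in pixels, round what is visible of it).
The state is a dict: "time_s": time; "q": joint angles; "joint_velocities": joint speeds; "joint_efforts": joint torques, N m; "tcp_pos": TCP position; "tcp_rot": TCP orientation; "contact_force": force on the tool from outside, world axes, zero at the start; "moment": the same for the moment, N m; "finger_gap": finger opening in m.
Only numpy, scipy, OpenCV 4.12 (cv2) and the standard library are available. Lean on these libraries where they do the work, as an engineer would, in place of code of your own. Each camera call takes 0.05 s, during which the arm holds its last target. There are 200 camera calls.

### The job

Turn the colour wheel of the white mood lamp by pressing on its bare face and dragging it round, until only the amber (orange) sector shows in the window of the cover. Take your fingers off it, and only then press the red switch fully down and let it come up again. Press gently throughout, never harder than 20 newtons, and do not shift the miniatures, the tile stack or the bit box.

Things in the scene. Friction and masses are not known exactly. Their poses are not given: they have to be found in the camera images.
- lamp: White round plastic mood lamp, 166 mm across, fixed to the shelf. Origin at the centre of its underside; x points from the wheel's axis to the window, z up. Wall 6 mm thick, rim 50 mm high. A 150 mm colour wheel lies sunk inside the rim. A grey half-moon cover (50 to 54 mm above the shelf) hides the wheel where lamp x > 12 mm; the rest is bare. The lamp cracks if pressed with more than 20 N.
- track (a point): A good place to press the wheel: 50 mm from its axis towards lamp -x, drawn at rim height (50 mm above the shelf). The wheel's face lies below it, level and rigid, at a depth that differs from lamp to lamp and is not measured: 4 to 12 mm below the rim (38 to 46 mm above the shelf). It does not sink when pressed: find it by touch. Axes as lamp.
- axis (a point): On the wheel's axis at rim height, 50 mm above the shelf; axes as lamp. The wheel turns about z. Its face has nothing to grip: press a fingertip on it and drag along a circle about this axis, lift off, go back and repeat as needed. Dry friction 0.09 N m, it stays where left; at 50 mm radius it takes 4 to 8 N of pressing to turn it without slipping, about 11 N is comfortable.
- window (a point): Centre of the rectangular window in the cover, at its upper face, 54 mm above the shelf, 53 mm from the wheel's axis along lamp x. The window is 26 mm along lamp x (40 to 66 mm from the axis) by 30 mm along lamp y, dark frame. Axes as lamp.
- wheel (a joint): Angle of the wheel, rad, growing counter-clockwise from above. At 0 and again at 6.283 amber is centred in the window; only amber shows within 0.16 of either. Stops at -0.4 and 6.7. Starts from 0.9 to 5.4, so the nearer one can lie either way. Six 60 degree sectors, counter-clockwise from above: amber (orange), white, blue, grey, green, black.
- switch (a joint): Travel of the red push switch, m: 0 up, 0.006 fully down; springs back by itself. Starts to move at 1.5 N and is fully down at 5 N.
- switch_top (a point): Centre of the top of the red switch button, 22 mm across, on a white collar 38 mm across on the cover at lamp x 38 mm, y -48 mm. The top stands 76 mm above the shelf when up, 10 mm above the collar's rim (4 mm when fully down). Axes as lamp.
- mini_a: Grey resin miniature with a spear on a black round base, 32 mm across, 58 mm tall, loose, behind the lamp. Origin under its base. Leave it alone.
- mini_b: Grey resin miniature with a shield on a black round base, 32 mm across, 50 mm tall, loose, behind the lamp. Origin under its base. Leave it alone.
- tiles: Stack of three beech hex tiles, 68 mm across, 33 mm tall, loose, to the left (lamp +y) of the lamp. Origin under its centre. Leave it alone.
- bitbox: Frosted plastic box with a clip-on lid, 82 x 119 x 38 mm, loose, to the right (lamp -y) of the lamp. Origin under its centre. Leave it alone.
Things that resemble listed ones, but are neither listed nor needed, are in the scene too. There is more than one size of the lamp; the job needs the larger.

How it is judged:
By the outcome, as a careful person would: the job done as asked, in the order asked, and still so for the second after the job is handed in, with the robot touching nothing.
It also fails if it takes over 72 s, if anything falls off the work surface, if the arm or the gripper's body presses on something with over 40 N, if the wrist force passes 120 N, or if a joint passes its speed limit or range.

## Working session

There is one attempt and no reset: what is moved stays moved. The work goes in short steps, each a Python script; the robot and the scene stay as the last script left them, time stands still between calls to the robot, and variables do not carry over. Pictures are saved under pics/ and viewed, about 8 in all and at most 12, crops included, and the job is handed in when it is done.

```bash
mkdir -p pics
cat > h.py <<'E'
import numpy as np, cv2
from workcell import arm, planner, telemetry, grab_frame, calibration, ticket, finder
def world(cam,uv,depth):
    c=calibration(cam);K=np.array(c["K"],float);uv=np.atleast_2d(uv).astype(float)
    D=np.array([c["k1"],0,0,0],float)
    n=cv2.undistortPoints(uv.reshape(-1,1,2),K,D).reshape(-1,2)
    d=np.asarray(depth).reshape(-1,1)
    X=np.c_[n,np.ones(len(n))]*d
    return (X-np.array(c["t"]))@np.array(c["R"])
def pix(cam,X):
    c=calibration(cam);R=np.array(c["R"],float)
    p,_=cv2.projectPoints(np.atleast_2d(X).astype(float),cv2.Rodrigues(R)[0],np.array(c["t"],float),np.array(c["K"],float),np.array([c["k1"],0,0,0],float))
    return p.reshape(-1,2)
E
python3 - <<'E'
from h import *
for cam in ["scene","top"]:
    im,d=grab_frame(cam); cv2.imwrite(f"pics/{cam}1.png",im); np.save(f"{cam}_d.npy",d)
    c=calibration(cam); print(cam, -np.array(c["R"]).T@c["t"], np.array(c["R"])[2])
    for l in ["lamp","window","switch","wheel","mini_a","tiles","bitbox"]:
        for r in finder.trace(l,cam)[:3]:
            m=r["region"]&(d>0); v,u=np.nonzero(m)
            X=world(cam,np.c_[u,v],d[m]) if len(u) else np.zeros((1,3))
            print(l,round(r["confidence"],2),r["box"],np.median(X,0).round(3),np.percentile(X,[2],0).round(3),np.percentile(X,[98],0).round(3))
E
```

```text
scene [1.2192942  0.51170065 0.63199399] [-0.62737188 -0.50567401 -0.59219787]
lamp 0.81 [241.6, 202.0, 96.5, 76.9] [ 0.627 -0.022  0.046] [[ 0.524 -0.11   0.003]] [[0.681 0.042 0.067]]
lamp 0.71 [157.9, 271.2, 74.2, 65.2] [ 0.826 -0.031  0.029] [[ 0.766 -0.091  0.006]] [[0.869 0.011 0.045]]
window 0.59 [243.9, 199.2, 95.8, 81.5] [ 0.628 -0.021  0.046] [[ 0.527 -0.105  0.008]] [[0.681 0.042 0.067]]
window 0.59 [156.2, 271.8, 71.1, 65.9] [ 0.826 -0.031  0.029] [[ 0.766 -0.093  0.004]] [[0.869 0.011 0.045]]
switch 0.68 [249.0, 207.1, 8.9, 8.4] [ 0.635 -0.089  0.075] [[ 0.625 -0.099  0.067]] [[ 0.643 -0.081  0.078]]
switch 0.38 [161.8, 287.6, 7.4, 6.6] [ 0.845 -0.069  0.049] [[ 0.838 -0.078  0.045]] [[ 0.85  -0.064  0.052]]
wheel 0.64 [171.3, 281.1, 55.4, 31.3] [ 0.797 -0.045  0.028] [[ 0.769 -0.089  0.026]] [[ 0.847 -0.002  0.03 ]]
wheel 0.58 [256.4, 203.8, 76.7, 43.8] [ 0.573 -0.036  0.046] [[ 0.529 -0.099  0.043]] [[0.648 0.028 0.048]]
mini_a 0.85 [183.0, 234.9, 22.3, 34.4] [ 0.74  -0.131  0.026] [[ 0.71  -0.174 -0.   ]] [[ 0.757 -0.12   0.05 ]]
mini_a 0.82 [260.0, 279.3, 20.1, 33.4]
[... 1182 characters left out ...]
0.722 -0.149  0.002]] [[ 0.751 -0.121  0.052]]
switch 0.73 [402.3, 234.2, 7.2, 12.7] [ 0.633 -0.092  0.077] [[ 0.623 -0.102  0.073]] [[ 0.641 -0.083  0.08 ]]
wheel 0.76 [347.9, 105.7, 55.8, 55.6] [ 0.803 -0.046  0.029] [[ 0.772 -0.092  0.025]] [[ 0.856 -0.002  0.032]]
mini_a 0.52 [418.2, 168.4, 17.2, 24.4] [ 0.732 -0.135  0.033] [[ 0.723 -0.15   0.002]] [[ 0.749 -0.121  0.052]]
mini_a 0.51 [320.8, 171.1, 18.1, 23.9] [0.732 0.03  0.032] [[ 0.72   0.015 -0.001]] [[0.756 0.043 0.056]]
tiles 0.86 [245.8, 220.3, 43.1, 42.9] [0.631 0.13  0.034] [[0.601 0.102 0.002]] [[0.662 0.159 0.037]]
bitbox 0.56 [464.8, 217.4, 80.4, 66.3] [ 0.611 -0.261  0.039] [[ 0.567 -0.321  0.012]] [[ 0.658 -0.203  0.042]]
```

Run:
```python
from h import *
from scipy.optimize import least_squares
d=np.load("top_d.npy"); im=cv2.imread("pics/top1.png")
v,u=np.mgrid[195:325,305:440]; v=v.ravel();u=u.ravel(); X=world("top",np.c_[u,v],d[v,u])
rel=X[:,:2]-[.601,-.042]; r=np.hypot(*rel.T)
# rim outer edge via depth drop: per-angle outermost point >0.04
ok=(X[:,2]>.040)&(r<.1)
a=np.arctan2(rel[:,1],rel[:,0]); P=[]
for b in np.linspace(-np.pi,np.pi,73)[:-1]:
    m=ok&(abs(np.angle(np.exp(1j*(a-b))))<.05)
    if m.any(): P.append(X[m][np.argmax(r[m])])
P=np.array(P)
s=least_squares(lambda p:np.hypot(P[:,0]-p[0],P[:,1]-p[1])-p[2],[.6,-.04,.083],loss="soft_l1",f_scale=.002).x; print("rim",s)
c=s[:2]
m=(r<.065)&(X[:,2]>.030); 
for lo in np.arange(.034,.060,.002): print(round(lo,3),(m&(X[:,2]>=lo)&(X[:,2]<lo+.002)).sum())
# red switch by colour
hsv=cv2.cvtColor(im,cv2.COLOR_BGR2HSV); red=((hsv[...,0]<6)|(hsv[...,0]>174))&(hsv[...,1]>140)
vv,uu=np.nonzero(red&(d>0)); Y=world("top",np.c_[uu,vv],d[vv,uu]); k=(np.hypot(*(Y[:,:2]-c).T)<.09)&(Y[:,2]>.07)
sw=Y[k].mean(0); print("switch",sw,k.sum(), "yaw",np.degrees(np.arctan2(sw[1]-c[1],sw[0]-c[0])-np.arctan2(-48,38)),"r",np.hypot(*(sw[:2]-c)))
crop=cv2.resize(im[80:330,230:560],None,fx=2.4,fy=2.4,interpolation=cv2.INTER_CUBIC); cv2.imwrite("pics/c1.png",crop)
```

```text
rim [ 0.60053921 -0.04237379  0.08257434]
0.034 0
0.036 0
0.038 0
0.04 12
0.042 171
0.044 1061
0.046 1509
0.048 571
0.05 126
0.052 335
0.054 651
0.056 375
0.058 57
switch [ 0.63235428 -0.09378443  0.07690276] 132 yaw -6.6165192763749126 r 0.06045869210327707
```

View pics/c1.png

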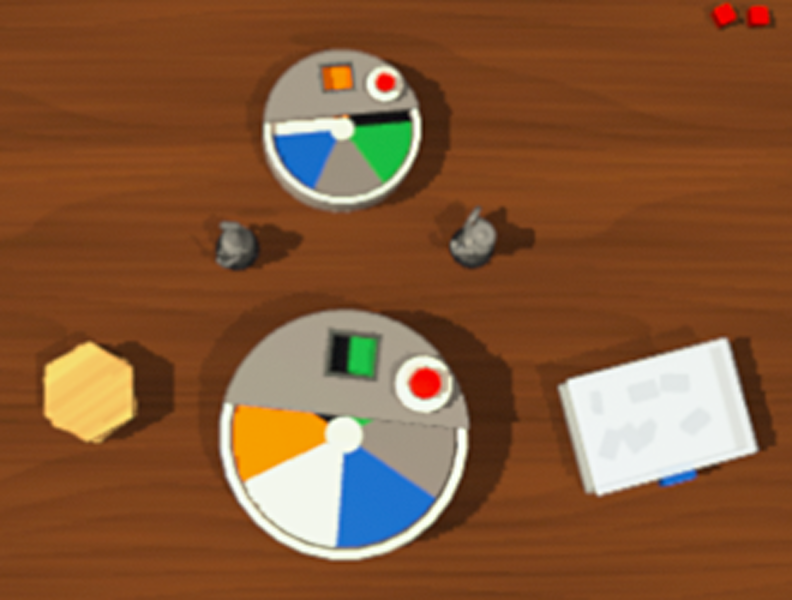

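The top view shows the large lamp centred near crop pixel (344,435), with black and green in its window (353,355). Amber is at the upper left (280,440), so the wheel angle is about +1.6 rad and it must go clockwise. The small lamp, at the top, is the look-alike. Next I measure the wheel angle, then find the face by touch.

```bash
cat >> h.py <<'E'
C=np.array([.6005,-.0424]); YAW=np.radians(-6.5)
L=np.array([[np.cos(YAW),-np.sin(YAW)],[np.sin(YAW),np.cos(YAW)]])
def lampxy(x,y): return C+L@np.array([x,y])
# tool: z down, tool y along lamp +y  -> x along lamp -x
_R=np.column_stack([np.r_[-L[:,0],0],np.r_[L[:,1],0],[0,0,-1]])
ROT=cv2.Rodrigues(_R)[0].ravel()
def fz(): return telemetry.sense()["contact_force"][2]
def wheel_angle(im,z=.043):
    r,a=np.meshgrid(np.arange(.035,.069,.002),np.radians(np.arange(110,251,1)))
    P=np.stack([r*np.cos(a),r*np.sin(a)],-1).reshape(-1,2)@L.T+C
    uv=pix("top",np.c_[P,np.full(len(P),z)]).round().astype(int)
    px=cv2.cvtColor(im,cv2.COLOR_BGR2HSV)[uv[:,1],uv[:,0]].astype(int); H,S,V=px.T
    # amber0 white1 blue2 grey3 green4 black5
    cl=np.where(S>110,np.where(H<30,0,np.where(H<85,4,2)),np.where(V>190,1,np.where(V<70,5,3)))
    th=np.radians(np.arange(-25,386)); aa=a.ravel()
    sc=[(cl==(np.floor((aa-t+np.pi/6)/(np.pi/3)).astype(int)%6)).mean() for t in th]
    i=np.flatnonzero(np.array(sc)>=max(sc)-.003); return th[i].mean(),max(sc)
E
python3 - <<'E'
from h import *
im=cv2.imread("pics/top1.png"); print("wheel",wheel_angle(im))
arm.clamp(5)
s=np.radians(180+58); p=lampxy(.05*np.cos(s),.05*np.sin(s))
q=planner.solve_ik([*p,.12],ROT); print(p,q)
arm.goto([*p,.12],ROT); arm.move_l([*p,.056],feed=.08)
f0=fz(); hit=arm.move_l([*p,.036],feed=.01,threshold=2)
st=telemetry.sense(); print(hit,st["tcp_pos"],st["contact_force"],"f0",f0,st["finger_gap"],st["time_s"])
z=st["tcp_pos"][2]
for i in range(6):
    z-=.0003; arm.move_l([*p,z],feed=.005); f=fz()-f0; print(round(z,5),telemetry.sense()["tcp_pos"][2].round(5),f)
    if f>9: break
E
```

```text
wheel (np.float64(1.5882496193148399), np.float64(0.9774718397997497))
[ 0.56937427 -0.08153041] [-1.44834050e-01  3.84093965e-01  1.82447252e+00 -4.44089210e-16
  9.33026171e-01 -1.60218397e+00]
True [ 0.5693805  -0.08153889  0.04551592] [-1.27908373 -0.47032323  5.78106677] f0 0.3665806450959569 0.0006215319709365935 6.85
0.04522 0.04557 5.652884383973295
0.04492 0.04539 6.788345268984837
0.04462 0.04524 8.663153443901773
0.04432 0.04507 9.964773715597529
```

```bash
cat >> h.py <<'E'
def drag(a0,a1,z,f0,target=11.,n=None):
    n=n or int(abs(a1-a0)/.09)+1
    for a in np.linspace(a0,a1,n+1)[1:]:
        arm.move_l([*lampxy(.05*np.cos(a),.05*np.sin(a)),z],feed=.03)
        st=telemetry.sense(); f=st["contact_force"][2]-f0
        z+=np.clip((f-target)*.00015,-.0004,.0006)
        print(round(np.degrees(a)),np.round(st["contact_force"],1),round(z,5))
        if f>17: break
    return z,a
def look(name):
    im,d=grab_frame("top"); cv2.imwrite(f"pics/{name}.png",im)
    cv2.imwrite(f"pics/{name}c.png",cv2.resize(im[190:330,300:440],None,fx=4,fy=4,interpolation=cv2.INTER_CUBIC)); return wheel_angle(im)
E
python3 - <<'E'
from h import *
a0=np.radians(238); z,a=drag(a0,a0-1.59,.0442,.3665)
p=telemetry.sense()["tcp_pos"]
arm.move_l([p[0],p[1],.12],feed=.08)
arm.goto([.45,.2,.25],ROT); print(look("t2"),telemetry.sense()["time_s"],fz())
E
```

```text
233 [-1.4 -2.   8.5] 0.0438
228 [ 0.2 -1.6 10.9] 0.04373
223 [-1.5 -2.3 10.8] 0.04364
218 [-0.9 -2.2 11.6] 0.04368
213 [-0.5 -1.7 11.9] 0.04376
208 [-0.8 -1.1 11.6] 0.04379
203 [ 0.1 -1.4 11.9] 0.04388
198 [-0.5 -0.8 12.1] 0.04398
192 [-0.5 -0.8 10.8] 0.0439
187 [-0.7 -1.7 11.9] 0.04398
182 [-0.5 -0.7 11.3] 0.04397
177 [-1.7 -0.6 11.3] 0.04397
172 [-1.5 -0.6 11. ] 0.04392
167 [-1.2 -0.5 11.4] 0.04392
162 [-1.2 -1.9 11.1] 0.04388
157 [-0.9 -0.8 10.9] 0.04381
152 [-1.8 -1.9 12.4] 0.04397
147 [-1.  -0.3 11.5] 0.044
(np.float64(3.089232776029963), np.float64(0.9924906132665833)) 15.4583 0.41438303033580803
```

View pics/t2c.png

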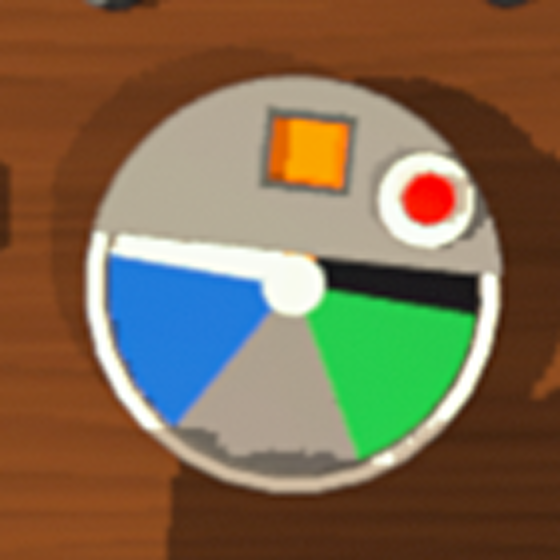

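The window (crop pixel 310,152) shows only amber. The 3.09 printed is the mean of two equivalent fits, at −0.05 and −0.05+2π, so the angle is about −0.05, inside ±0.16. The finger is off the wheel, so now the switch.

Run:
```python
from h import *
p=[.6326,-.0941]
arm.goto([*p,.14],ROT); arm.move_l([*p,.084],feed=.08); f0=fz()
hit=arm.move_l([*p,.069],feed=.01,threshold=1.2)
st=telemetry.sense(); z=st["tcp_pos"][2]; z0=z; print(hit,st["tcp_pos"],fz()-f0)
for i in range(24):
    z-=.0005; arm.move_l([*p,z],feed=.01); f=fz()-f0; t=telemetry.sense()["tcp_pos"][2]; print(round(z,4),round(t,4),round(f,1))
    if f>9: break
arm.pause(.3); print(fz()-f0)
arm.move_l([*p,.14],feed=.06)
arm.goto([.45,.2,.25],ROT); arm.pause(.3); print(look("t3"),telemetry.sense()["time_s"],fz())
for l in ["mini_a","tiles","bitbox"]:
    for r in finder.trace(l,"top")[:2]: print(l,r["confidence"],r["box"])
```

```text
True [ 0.63248966 -0.09409535  0.07520898] 2.1797172045357533
0.0747 0.0747 3.4
0.0742 0.0742 1.9
0.0737 0.0737 4.1
0.0732 0.0732 3.3
0.0727 0.0727 3.5
0.0722 0.0722 4.2
0.0717 0.0717 4.1
0.0712 0.0712 5.9
0.0707 0.0707 4.7
0.0702 0.0704 7.3
0.0697 0.0704 10.5
11.151408874664455
(np.float64(3.089232776029963), np.float64(0.9924906132665833)) 24.6417 -0.7082228939279417
mini_a 0.88 [419.5, 165.1, 17.9, 26.0]
mini_a 0.53 [322.0, 173.5, 15.2, 21.1]
bitbox 0.68 [321.1, 174.3, 18.9, 20.2]
bitbox 0.61 [462.7, 221.2, 79.9, 62.5]
```

View pics/t3c.png

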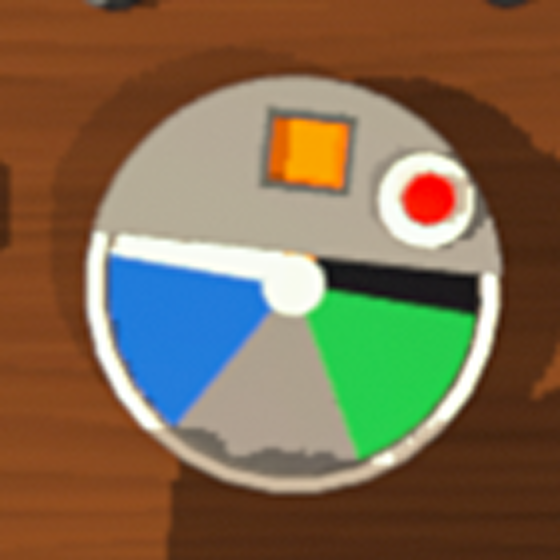

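The window (310,152) still shows only amber, the switch (430,198) is back up, and the press ended at a hard stop at 70.4 mm. Nothing else appears to have moved, so I'm handing in.

```bash
python3 -c "
from h import *
a=cv2.imread('pics/top1.png').astype(int);b=cv2.imread('pics/t3.png').astype(int)
D=abs(a-b).max(2)
for n,(l,t,w,h) in dict(mini1=(416,163,24,30),mini2=(318,169,22,27),tiles=(243,218,48,47),box=(460,215,88,72)).items(): print(n,(D[t:t+h,l:l+w]>60).mean().round(3))
ticket.job_done()"
```

```text
mini1 0.0
mini2 0.0
tiles 0.0
box 0.006
the job is handed in; nothing more can be done
```

I turned the wheel to amber, then pressed and released the red switch, and handed the job in; no verdict is reported.

- **Wheel:** One clockwise stroke of 1.59 rad, starting from about +1.59 rad, left it at about −0.05 rad (limit ±0.16). Force readings during the stroke peaked at about 12.4 N. Pictures before and after the switch press show only amber in the window.
- **Switch:** I lifted clear of the wheel first. I then pressed the switch to its hard stop, about 6 mm down, reaching 11.2 N, and released it. It looks fully up in the last picture.
- **Surroundings:** Comparing the first and last top pictures, the miniatures and tiles show no change. The bit box area differs in 0.6 % of its pixels, too few to suggest it moved. The arm was at rest well clear, with about 25 s used at the last check.
- **Disagreements:** My angle fit printed 3.09, because it averaged two equivalent solutions one full turn apart. I corrected for that and the picture agrees. In the last check the finder missed the tiles and also reported one miniature as a bit box, so I used the picture comparison instead.

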